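Clamp the clip-lid jar in the cam jar holder

TASK

Stand the square clip-lid glass jar upright in the pine jar holder, between the knob and the far stop with one side flat against the side stop, and let go of it. Then turn the eccentric knob clockwise until its lobe bears on the jar and holds it snugly against the far stop, with a push of about 10 newtons. Be gentle, it is glass: set it down softly, never let the knob press it with 25 newtons or more, and leave the other things on the table where they are.

Things in the scene. Friction and masses are not known exactly. Their poses are not given: they have to be found in the camera images.
- holder: Pine jar holder: board 210 x 130 x 18 mm fixed to the table. Origin at the centre of its underside; x along its length from the knob to the far stop, y left, z up. Knob axis at x -58, y 0 mm. The jar is to stand on the board between knob and far stop, one side flat against the side stop (jar centre at y 8 mm, x 0 to 14 mm): away from it the rim drags the jar askew. The +y side is open.
- side_stop (a point): Middle of the side stop's face that looks to the holder's +y, 10 mm above the board (holder x 15, y -22 mm). The stop is a fixed wood strip 70 mm long along the holder's x, 20 mm high, 16 mm thick. Axes as the holder's.
- stop: Far stop: fixed wood bar, 100 mm along the holder's y, 18 mm thick, 26 mm high. Origin on the board at the foot of its face towards the knob, 110 mm from the knob axis; axes as the holder's. In front of it, at y 10 mm, a sprung steel pad 52 x 20 mm (8 N/mm), screwed out by an unmeasured amount: its face 97 to 103 mm from the knob axis. The jar goes against this pad; with the knob open it has 7 to 16 mm to spare.
- cam (a joint): Knob angle (rad), grows clockwise from above, end stop 2.3, starts 0.1 to 0.35 (open). It turns a wood disc 68 mm across, 22 to 42 mm above the table, its centre 12 mm off the axis; the lobe points 2.3 - value rad anticlockwise from the holder's +x, so the reach to +x is 34 + 12 cos(2.3 - value) mm. Bearing friction about 0.2 N m holds it where it is left.
- lobe (a point): Point on the rim of the knob's disc at its lobe, 46 mm from the axis, 32 mm above the table. Turning clockwise it slides the jar to the far stop and drags it to the side stop, then clamps. There the push rises 60 to 95 N per rad. The knob takes about 0.2 N m to turn when free, about 0.45 N m at 10 N of push (20 to 30 N mm more per N). A good clamp is 5 to 18 N; 25 N may crack the glass.
- knob_grip (a point): Where to hold the knob: on its axis, 70 mm above the table. The grip is an upright bar 46 mm long, 13 mm thick, 52 to 84 mm above the table, centred on the axis, its length along the lobe direction. The point's x axis is the holder's x turned clockwise by the joint value.
- jar_center (a point): Square clear glass jar, cinnamon sticks inside, round glass clip lid, about 0.4 kg. Body 60 x 60 x 60 mm, lid on top to 76 mm. This point: on its middle axis, 38 mm above its underside. Thin wire clip on its +x side (sticks out 12 mm, 52 to 75 mm up), wire hinge on its -x side: hold it by its plain +y and -y sides and keep its x roughly along the holder's x.
- canister: Bystander: brushed steel canister, 98 mm across, 160 mm tall, wooden ball on its lid. Origin at its underside's centre.
- honey_pot: Bystander: round white ceramic honey pot with its lid, 92 mm across, 110 mm tall. Origin at its underside's centre.
- nested: Bystander: three nested empty plastic containers, 150 x 110 mm, 88 mm tall together. Origin at the underside's centre.
- spice_bottle: Bystander: small spice bottle with black cap, 42 mm across, 90 mm tall. Origin at its underside's centre.
- round_jar: Bystander: round glass jar with a steel screw lid, 68 mm across, 110 mm tall. Origin at its underside's centre.
- spice_tin: Bystander: low round aluminium tin, 54 mm across, 45 mm tall. Origin at its underside's centre.
Not all that is in view belongs to the job. Leave any green look-alike of the holder alone.

How it is judged:
By the outcome, as a careful person would: the job done as asked, in the order asked, and still so for the second after the job is handed in, with the robot touching nothing.
It also fails if it takes over 72 s, if anything falls off the work surface, if the arm or the gripper's body presses on something with over 40 N, if the wrist force passes 120 N, or if a joint passes its speed limit or range.

ROBOT

A 7-joint arm with a two-finger parallel gripper is mounted at the origin on the work surface. World frame = base frame: x ahead of the robot, y to its left, z up, the work surface at z = 0. Lengths are in m, angles in degrees, forces in N, time in s.
With the tool pointing down it reaches from about 0.375 to 0.925 m from the base axis. Payload 3.1 kg.
Tool frame: the origin (TCP) lies midway between the tips of the shut fingers; the grasp point (between the pads) lies 19 mm behind it; z points along the fingers, y is the line along which they close (so a half turn about z gives the same grasp; the last joint's range is limited). The gripper opens to 85 mm and grips with 20 to 120 N. Pads are 22 mm wide; open, the fingers measure 114 mm over their backs; the gripper's body (76 mm by 85 mm) begins 54 mm behind the grasp point. The pads swing forward as they close: fully open they stand 13 mm farther back than shut.
Start: joints at [-71.035, 21.939, 2.515, 91.553, -1.026, 66.532, -2.859], TCP at [0.27, 0.591, 0.231] pointing down, gripper open.
Joint ranges: [-149.38, 149.38], [-23.57, 123.04], [-84.95, 90], [0, 143.3], [-89.99, 269.99], [3.08, 112.72], [-163.45, 163.45]. Speed limits (degrees/s): [159.86, 159.86, 180, 180, 180, 180, 180].

INTERFACE

Orientations are given as [roll, pitch, yaw] about the fixed x, y, z axes, in that order (R = Rz(yaw) Ry(pitch) Rx(roll)).
In Python, from workcell import status, get_image, ticket gives the robot as it stands.
- The arm moves only by the tool arm_command, never from a script. Its argument "commands" is one flat list of numbers, 7 for each row, row after row: the shift along the tool's x, y, z in mm, then the turn, a rotation vector about the tool's x, y, z in rad, then the closure, from -1 (fully open) to 1 (shut). A call has exactly 5 rows; each row shifts and turns the commanded pose from where the row before left it, along the tool's axes as they then stand; what a row does not reach is not made up. A row lasts 1/12 s, in which the tool goes at most 41.7 mm and 7.16 degrees, less where a joint would pass 70% of its speed; a pose out of reach is approached as far as the arm can. A call with a gripper value outside its range is refused whole. The fingers move at their own pace and stop on an object; the grip force is fixed at half the most. Time passes only in rows, so rows that do not move let the fingers close, or fill a call up. It gives the time, the measured TCP pose, the force, the opening and the grip force at its end, in the units of the state.
- status.read_state(): the state, without advancing time (a new reading comes with each control period).
- get_image(name): name is "side" or "top"; returns a dict with "color" (384x512x3 uint8, blue, green, red), "mtx" (3x3 intrinsics, pixels), "k1" (the pictures are not rectified: a ray, as slopes to the right and down, at radius r is drawn at 1 + k1 r^2 times it, then the intrinsics apply), "world_from_camera" (4x4, takes a point from camera to world coordinates). Camera axes: x right, y down, z forward; pixel columns grow to the right and rows downward; lengths in m; the calibration is good to about 2 mm. A picture is of the moment at which its call begins. There is no depth.
- ticket.hand_in(): hands the job in; it is judged then, once.
The state is a dict: "time_s": time; "joints": joint angles; "qvel": joint speeds; "joint_efforts": joint torques, N m; "ee_pos": TCP position; "orientation": TCP orientation; "ft_force": force on the tool from outside, world axes, zero at the start; "moment": the same for the moment, N m; "gripper_width": finger opening in m; "grip_force": force on a finger pad.
Only numpy, scipy, OpenCV 4.12 (cv2) and the standard library are available. Lean on these libraries where they do the work, as an engineer would, in place of code of your own. Each camera call takes 0.05 s, during which the arm holds its last target. There are 200 camera calls.

## Working session

There is one attempt and no reset: what is moved stays moved. The work goes in short steps, Python scripts to look and compute and a tool call to move; the robot and the scene stay as the last step left them, time stands still between calls to the robot, and variables do not carry over. Pictures are saved under pics/ and viewed, at most 13 in all, crops included, and the job is handed in when it is done.

Besides the shell and the picture viewer there is one more tool, called after ">>>" by a JSON object that holds its "name" and its "arguments". arm_command: Moves the arm, as the interface text tells. Its arguments: {"type":"object","properties":{"commands":{"type":"array"}},"required":["commands"]}

```bash
mkdir -p pics
cat > h.py <<'E'
import numpy as np, cv2
from workcell import status, get_image, ticket
from scipy.spatial.transform import Rotation as R
def cam(n):
    d=get_image(n); return d
def proj(d,P):
    P=np.atleast_2d(P); T=np.linalg.inv(np.array(d["world_from_camera"])); c=P@T[:3,:3].T+T[:3,3]
    s=c[:,:2]/c[:,2:]; r2=(s**2).sum(1,keepdims=True); s=s*(1+d["k1"]*r2)
    K=np.array(d["mtx"]); return s@K[:2,:2].T+K[:2,2]
def ray(d,uv,z):
    uv=np.atleast_2d(np.float64(uv)); K=np.array(d["mtx"])
    u=cv2.undistortPoints(uv[:,None],K,np.array([d["k1"],0,0,0.]))[:,0] if False else None
    s0=(uv-K[:2,2])/[K[0,0],K[1,1]]; s=s0.copy()
    for _ in range(30): s=s0/(1+d["k1"]*(s**2).sum(1,keepdims=True))
    T=np.array(d["world_from_camera"]); v=np.c_[s,np.ones(len(s))]@T[:3,:3].T; o=T[:3,3]
    return o+v*((z-o[2])/v[:,2])[:,None]
E
python3 - <<'E'
from h import *
print(status.read_state())
for n in("top","side"):
    d=cam(n); cv2.imwrite(f"pics/{n}0.png",cv2.resize(d["color"],(800,600),interpolation=cv2.INTER_CUBIC)); print(n,d["mtx"],d["k1"],np.round(d["world_from_camera"],3))
E
```

```text
{'time_s': 0.0, 'joints': array([-71.0362234 ,  21.99223949,   2.51061264,  91.65005735,
        -1.02371912,  66.53060344,  -2.85985408]), 'qvel': array([-0.10934645,  0.02866819, -0.05618779,  0.03627484, -0.02319699,
       -0.01729122, -0.03421622]), 'joint_efforts': array([-2.03368808e-05, -4.33454669e+01,  1.02433976e+00, -2.49509078e+01,
        1.05641090e-02,  1.11623787e-02, -1.63614573e-05]), 'ee_pos': array([0.26985757, 0.59029476, 0.22987577]), 'orientation': array([-1.79849856e+02,  9.47288319e-03,  1.55438037e+02]), 'ft_force': array([-0.91044638, -1.37046397,  0.18935099]), 'moment': array([-0.01240706, -0.02374534,  0.02962734]), 'grip_force': 0.0, 'gripper_width': 0.08557905498387139}
top [[386.87052534   0.         254.0525629 ]
 [  0.         386.87052534 194.07784236]
 [  0.           0.           1.        ]] -0.1275333730676912 [[-0.004 -0.989  0.148  0.311]
 [-1.     0.005  0.009  0.006]
 [-0.01  -0.148 -0.989  1.286]
 [ 0.     0.     0.     1.   ]]
side [[462.05559456   0.         251.30816557]
 [  0.         462.05559456 189.32860907]
 [  0.           0.           1.        ]] -0.07938315849459045 [[ 0.804 -0.322  0.5   -0.225]
 [-0.594 -0.466  0.656 -0.94 ]
 [ 0.022 -0.824 -0.566  0.905]
 [ 0.     0.     0.     1.   ]]
```

View pics/top0.png

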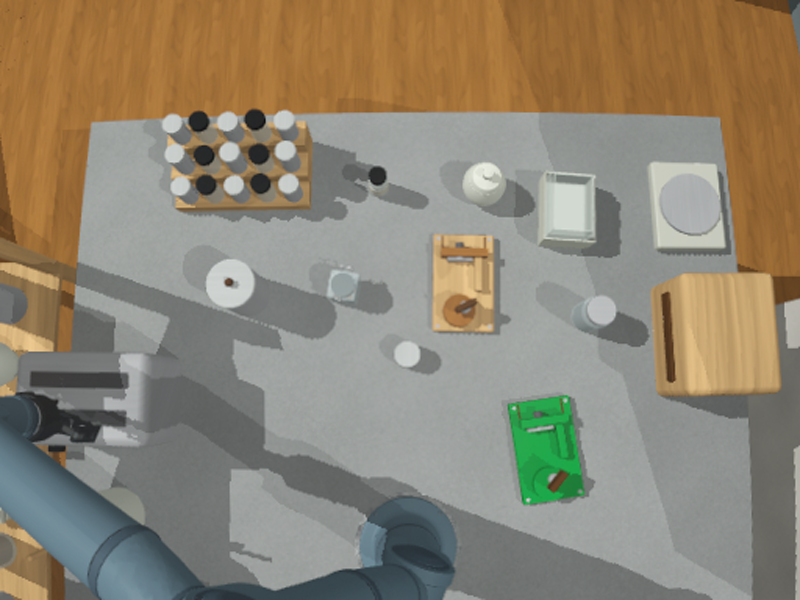

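View pics/side0.png

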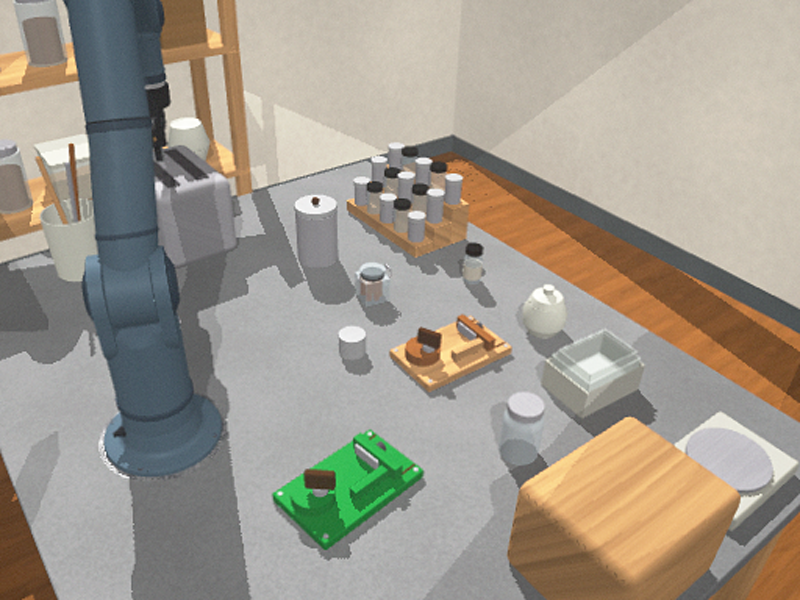

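The overview shows the pine holder near (463,283) in the 800-pixel top view, with the knob at its near end (461,309) and the far stop at (465,252). The jar is near (343,284). The green look-alike at (546,450) stays untouched. Next I'll take close crops.

Run:
```python
from h import *
d=cam("top"); im=d["color"]
a=im[140:220,190:240]; b=im[145:217,265:325]
A=cv2.resize(a,None,fx=7,fy=7,interpolation=cv2.INTER_CUBIC);B=cv2.resize(b,None,fx=7,fy=7,interpolation=cv2.INTER_CUBIC)
o=np.zeros((560,780,3),np.uint8); o[:560,:350]=A; o[:504,360:780]=B; cv2.imwrite("pics/c1.png",o)
d=cam("side"); im=d["color"]
A=cv2.resize(im[160:205,215:265],None,fx=7,fy=7,interpolation=cv2.INTER_CUBIC);B=cv2.resize(im[195:255,245:331],None,fx=5,fy=5,interpolation=cv2.INTER_CUBIC)
o=np.zeros((320,800,3),np.uint8); o[:315,:350]=A; o[:300,360:790]=B; cv2.imwrite("pics/c2.png",o)
```

```text
(no output)
```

View pics/c1.png

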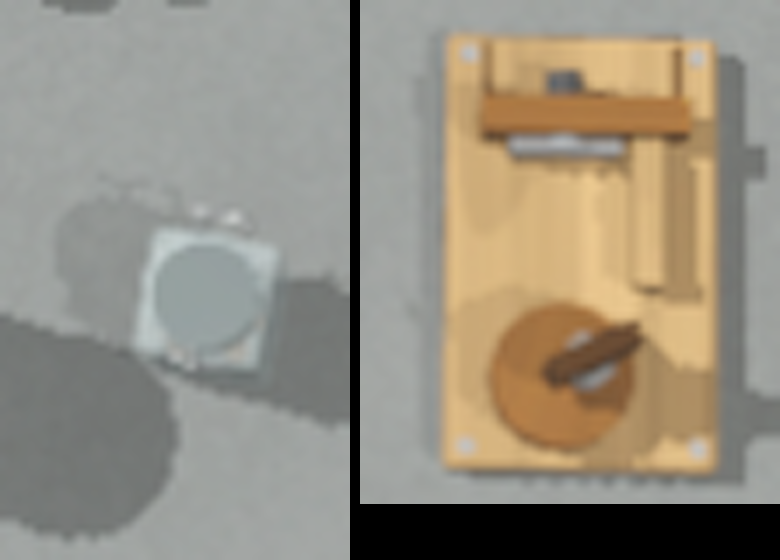

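View pics/c2.png

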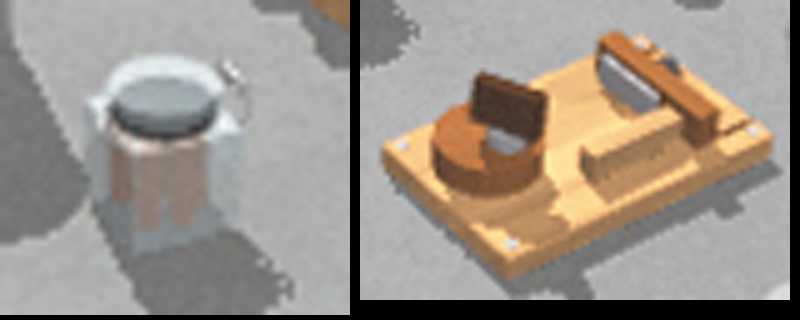

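The top crop shows the jar's lid centre at crop (207,298) with the clip on the far side, turned about -7°. The holder's board corners are (447,38), (717,38), (717,468) and (445,468), so it is nearly aligned with the world axes. The knob grip's bar points right and slightly up.

Run:
```python
from h import *
d=cam("top")
def T(p,off): return (np.array(p,float)+.5)/7-.5+off
H=ray(d,T(np.array([[447,38],[717,38],[717,468],[445,468]])-[360,0],[265,145]),.018)
print("board",np.round(H,4).tolist(), H.mean(0).round(4))
ex=(H[0]+H[1]-H[2]-H[3]); ey=(H[0]+H[3]-H[1]-H[2]); print(np.degrees(np.arctan2(ex[1],ex[0])),np.degrees(np.arctan2(-ey[0],ey[1])),np.linalg.norm(ex)/2,np.linalg.norm(ey)/2)
print("screws",ray(d,T(np.array([[470,54],[697,59],[699,447],[466,445]])-[360,0],[265,145]),.018).round(4).tolist())
G=ray(d,T(np.array([[548,380],[638,332]])-[360,0],[265,145]),.084);print("grip",G.round(4).tolist(),G.mean(0).round(4))
print("lid",ray(d,T([[207,298]],[190,140]),.076))
J=ray(d,T([[155,230],[279,242],[262,372],[136,355]],[190,140]),.06);print("jar",J.round(4).tolist(),J.mean(0).round(4))
E=J[0]+J[1]-J[2]-J[3];print(np.degrees(np.arctan2(E[1],E[0])))
s=cam("side")
c=H.mean(0);c[2]=.018
def side(p,off,sc): return (np.array(p,float)+.5)/sc-.5+off
# side board corners check
S=ray(s,side(np.array([[382,150],[512,262],[775,150]])-[360,0],[245,195],5),.018);print("side board NL,NR,FR",S.round(4).tolist())
print("side lid",ray(s,side([[163,103]],[215,160],7),.076))
```

```text
board [[0.6506, -0.0606, 0.018], [0.6502, -0.1913, 0.018], [0.4415, -0.1852, 0.018], [0.4423, -0.0569, 0.018]] [ 0.5462 -0.1235  0.018 ]
-1.3442424399328947 -0.2773543211906037 0.20849731516526143 0.12947618140106656
screws [[0.6426, -0.0716, 0.018], [0.6397, -0.1812, 0.018], [0.4515, -0.1769, 0.018], [0.4532, -0.0669, 0.018]]
grip [[0.4748, -0.1003, 0.084], [0.4964, -0.1412, 0.084]] [ 0.4856 -0.1208  0.084 ]
lid [[0.53086141 0.12793799 0.076     ]]
jar [[0.5659, 0.154, 0.06], [0.5599, 0.0965, 0.06], [0.4991, 0.1039, 0.06], [0.5074, 0.162, 0.06]] [0.5331 0.1291 0.06  ]
-7.383558679445066
side board NL,NR,FR [[0.4399, -0.0615, 0.018], [0.4406, -0.1872, 0.018], [0.6381, -0.2004, 0.018]]
side lid [[0.5234404  0.11696606 0.076     ]]
```

```bash
cat >> h.py <<'E'
def go(x,y,z,yaw,rot_first=True):
    s=status.read_state(); p=np.array(s["ee_pos"]); o=s["orientation"]; cy=o[2]
    a=np.radians(yaw if rot_first else cy); D=np.array([x,y,z])-p
    t=1000*np.array([D[0]*np.cos(a)+D[1]*np.sin(a), D[0]*np.sin(a)-D[1]*np.cos(a), -D[2]])
    dy=(yaw-cy+180)%360-180
    print("t",round(s["time_s"],2),"pos",p.round(4),"rpy",np.round(o,2),"shift mm",t.round(1),"rotz rad",round(-np.radians(dy),4),"F",np.round(s["ft_force"],2),"M",np.round(s["moment"],3),"w",round(s["gripper_width"],4))
def box(c,yaw,hx,hy,z0,z1):
    a=np.radians(yaw);r=np.array([[np.cos(a),-np.sin(a)],[np.sin(a),np.cos(a)]])
    q=np.array([[1,1],[1,-1],[-1,-1],[-1,1]])*[hx,hy]@r.T+c[:2]
    return np.r_[np.c_[q,np.full(4,z0)],np.c_[q,np.full(4,z1)]]
def draw(im,d,B,off,sc,col):
    P=((proj(d,B)-off+.5)*sc-.5).round().astype(int)
    for i in range(4):
        j=(i+1)%4
        for a,b in((i,j),(i+4,j+4),(i,i+4)): cv2.line(im,tuple(map(int,P[a])),tuple(map(int,P[b])),col,1)
def ov(fn,jar,jy,hol,hy):
    W=[]
    for n,offs in(("top",((185,140),(262,143))),("side",((215,155),(250,190)))):
        d=cam(n)
        for o in offs:
            sc=5; im=cv2.resize(d["color"][o[1]:o[1]+59,o[0]:o[0]+79] if n=="side" else d["color"][o[1]:o[1]+75,o[0]:o[0]+79],None,fx=sc,fy=sc,interpolation=cv2.INTER_CUBIC)
            draw(im,d,box(jar,jy,.03,.03,jar[2],jar[2]+.06),o,sc,(0,0,255)); draw(im,d,box(hol,hy,.105,.065,0,.018),o,sc,(255,0,0))
            a=np.radians(hy); e=np.array([np.cos(a),np.sin(a)]);f=np.array([-e[1],e[0]])
            draw(im,d,box(np.array(hol[:2])+.015*e-.03*f,hy,.035,.008,.018,.038),o,sc,(255,255,0))
            draw(im,d,box(np.array(hol[:2])+.061*e,hy,.009,.05,.018,.044),o,sc,(0,255,0)); W.append(im)
    a=np.hstack(W[:2]);b=np.hstack(W[2:]);m=np.vstack([a,b])[:600]; m=cv2.resize(m,(m.shape[1]*590//max(m.shape[0],590),min(590,m.shape[0]))); cv2.imwrite(fn,m)
E
python3 - <<'E'
from h import *
ov("pics/o1.png",(.530,.127,0),-7.4,(.546,-.1245),-1.3)
go(.53,.127,.20,172.6)
E
```

```text
t 0.4 pos [0.2702 0.5911 0.2311] rpy [-179.98   -0.    155.44] shift mm [-317.4 -426.7   31.1] rotz rad -0.2995 F [ 1.11 -0.11 -0.88] M [-0.007  0.017 -0.023] w 0.0853
```

View pics/o1.png

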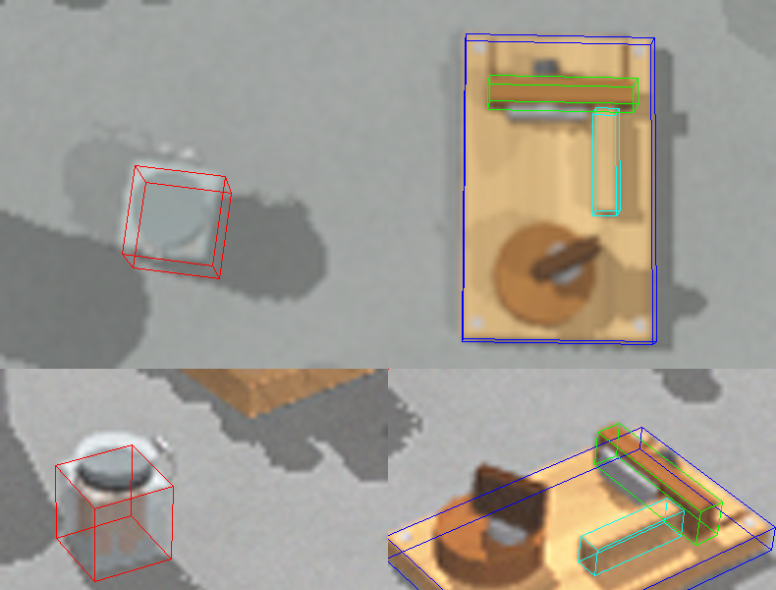

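The jar model at (0.531, 0.129), yaw about -7.4°, and the holder model at (0.546, -0.1245), yaw about -1.3°, match both views within about 1 px. I'll set out for the jar.

>>> {"name": "arm_command", "arguments": {"commands": [0,0,0,0,0,-0.1,-1,0,0,0,0,0,-0.1,-1,0,0,0,0,0,-0.1,-1,-22,-30,0,0,0,0,-1,-22,-30,0,0,0,0,-1]}}

```text
time_s: 0.82
ee_pos: [0.3036, 0.5278, 0.2311]
orientation: [179.9, -0.1, 173.0]
ft_force: [1.4, -0.8, 0.7]
gripper_width: 0.0854
grip_force: 0.0
```

>>> {"name": "arm_command", "arguments": {"commands": [-22,-30,0,0,0,0,-1,-22,-30,0,0,0,0,-1,-22,-30,0,0,0,0,-1,-22,-30,0,0,0,0,-1,-22,-30,0,0,0,0,-1]}}

```text
time_s: 1.23
ee_pos: [0.3967, 0.3615, 0.2316]
orientation: [180.0, 0.0, 172.6]
ft_force: [-0.6, -1.1, -0.6]
gripper_width: 0.0854
grip_force: 0.0
```

>>> {"name": "arm_command", "arguments": {"commands": [-22,-30,0,0,0,0,-1,-22,-30,0,0,0,0,-1,-22,-30,0,0,0,0,-1,-22,-30,0,0,0,0,-1,-22,-30,0,0,0,0,-1]}}

```text
time_s: 1.65
ee_pos: [0.4865, 0.1986, 0.2317]
orientation: [180.0, 0.0, 172.6]
ft_force: [0.5, 0.6, -0.5]
gripper_width: 0.0852
grip_force: 0.0
```

Run:
```python
from h import *
go(.531,.129,.10,172.6)
```

```text
t 1.65 pos [0.4865 0.1986 0.2317] rpy [1.7996e+02 3.0000e-02 1.7263e+02] shift mm [-53.1 -63.3 131.7] rotz rad 0.0005 F [ 0.51  0.55 -0.45] M [ 0.069 -0.018 -0.006] w 0.0852
```

>>> {"name": "arm_command", "arguments": {"commands": [-18,-21,10,0,0,0,-1,-18,-21,10,0,0,0,-1,-17,-21,10,0,0,0,-1,0,0,20,0,0,0,-1,0,0,20,0,0,0,-1]}}

```text
time_s: 2.07
ee_pos: [0.5325, 0.1282, 0.1618]
orientation: [180.0, 0.2, 172.3]
ft_force: [0.3, 1.4, -0.3]
gripper_width: 0.0856
grip_force: 0.0
```

Run:
```python
from h import *
go(.531,.129,.10,172.6)
d=cam("top");t=d["color"][130:225,175:265]
s=cam("side");u=s["color"][120:215,195:285]
m=np.hstack([cv2.resize(t,None,fx=4.4,fy=4.4,interpolation=cv2.INTER_CUBIC),cv2.resize(u,None,fx=4.4,fy=4.4,interpolation=cv2.INTER_CUBIC)]);cv2.imwrite("pics/j1.png",m)
```

```text
t 2.07 pos [0.5325 0.1282 0.1618] rpy [179.96   0.19 172.31] shift mm [ 1.6  0.6 61.8] rotz rad -0.0051 F [ 0.32  1.41 -0.26] M [0.069 0.03  0.041] w 0.0856
```

View pics/j1.png

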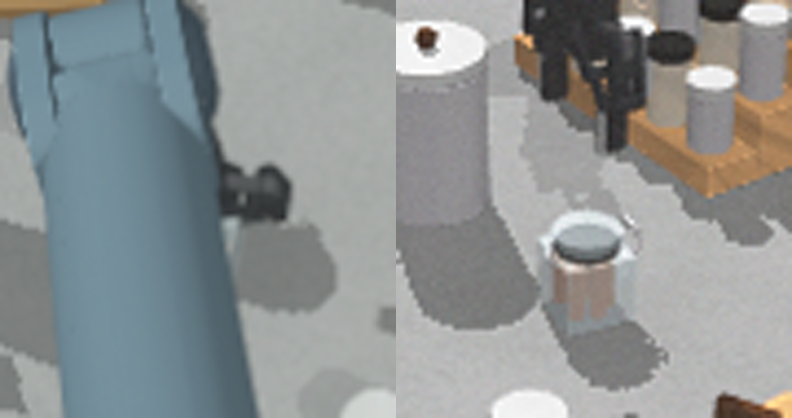

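The fingers at side-crop (550,90) and (610,140) straddle the jar at (588,240) along its y axis, and nothing is in the way. I'll descend and grip.

>>> {"name": "arm_command", "arguments": {"commands": [1,0,30,0,0,-0.005,-1,0,0,30,0,0,0,-1,0,0,30,0,0,0,-1,0,0,26,0,0,0,-1,0,0,25,0,0,0,-1]}}

```text
time_s: 2.58
ee_pos: [0.5299, 0.1323, 0.0201]
orientation: [179.9, 0.1, 173.0]
ft_force: [1.4, 0.7, -0.3]
gripper_width: 0.0853
grip_force: 0.0
```

>>> {"name": "arm_command", "arguments": {"commands": [0,0,0,0,0,0,0.1,0,0,0,0,0,0,0.3,0,0,0,0,0,0,0.5,0,0,0,0,0,0,0.5,0,0,0,0,0,0,0.5]}}

```text
time_s: 3.0
ee_pos: [0.5302, 0.1314, 0.0217]
orientation: [179.9, 0.1, 172.9]
ft_force: [0.2, -0.6, -4.3]
gripper_width: 0.0602
grip_force: 64.3
```

>>> {"name": "arm_command", "arguments": {"commands": [0,0,0,0,0,0,0.5,0,0,0,0,0,0,0.5,0,0,0,0,0,0,0.5,0,0,0,0,0,0,0.5,0,0,0,0,0,0,0.5]}}

```text
time_s: 3.42
ee_pos: [0.5298, 0.1313, 0.0212]
orientation: [180.0, 0.0, 172.9]
ft_force: [-1.7, -0.4, 4.9]
gripper_width: 0.0599
grip_force: 64.8
```

>>> {"name": "arm_command", "arguments": {"commands": [0,0,-5,0,0,0,0.5,0,0,-15,0,0,0,0.5,0,0,-20,0,0,0,0.5,0,0,-20,0,0,0,0.5,0,0,-20,0,0,0,0.5]}}

```text
time_s: 3.83
ee_pos: [0.5283, 0.1306, 0.1001]
orientation: [-179.9, -0.1, 172.9]
ft_force: [0.9, 0.8, -3.3]
gripper_width: 0.0596
grip_force: 64.9
```

Run:
```python
from h import *
# target above holder, jar centre at holder (6,14)mm
a=np.radians(-1.3);e=np.array([np.cos(a),np.sin(a)]);f=np.array([-e[1],e[0]])
t=np.array([.546,-.1245])+.006*e+.014*f
print(t); go(t[0],t[1],.10,178.7)
print(status.read_state()["joints"].round(1))
```

```text
[ 0.55231608 -0.11063973]
t 3.83 pos [0.5283 0.1306 0.1001] rpy [-1.7993e+02 -1.0000e-01  1.7290e+02] shift mm [-2.950e+01 -2.407e+02  1.000e-01] rotz rad -0.1013 F [ 0.92  0.79 -3.33] M [0.01  0.047 0.047] w 0.0596
[-32.5  20.3  16.6 112.9  -7.6  48.   71.2]
```

>>> {"name": "arm_command", "arguments": {"commands": [0,0,0,0,0,-0.05,0.5,0,0,0,0,0,-0.05,0.5,-2,-15,0,0,0,0,0.5,-3,-30,0,0,0,0,0.5,-4,-30,0,0,0,0,0.5]}}

```text
time_s: 4.25
ee_pos: [0.5356, 0.057, 0.0996]
orientation: [180.0, -0.1, 178.9]
ft_force: [0.4, -0.2, -5.1]
gripper_width: 0.0596
grip_force: 65.0
```

>>> {"name": "arm_command", "arguments": {"commands": [-4,-35,0,0,0,0,0.5,-4,-35,0,0,0,0,0.5,-4,-35,0,0,0,0,0.5,-4,-30,0,0,0,0,0.5,-4,-20,0,0,0,0,0.5]}}

```text
time_s: 4.67
ee_pos: [0.5514, -0.1047, 0.0997]
orientation: [-179.8, -0.1, 178.4]
ft_force: [-0.6, -0.7, -4.0]
gripper_width: 0.0599
grip_force: 65.1
```

Run:
```python
from h import *
go(.5523,-.1106,.05,178.7)
d=cam("side");print(1)
o=(235,165); im=cv2.resize(d["color"][165:265,235:350],None,fx=6,fy=6,interpolation=cv2.INTER_CUBIC)
cv2.imwrite("pics/k_raw.png",im)
p=status.read_state()["ee_pos"]
draw(im,d,box((p[0],p[1]),-1.3,.03,.03,p[2]-.021,p[2]+.039),o,6,(0,0,255))
cv2.imwrite("pics/k1.png",im)
```

```text
t 4.67 pos [ 0.5514 -0.1047  0.0997] rpy [-1.7985e+02 -7.0000e-02  1.7835e+02] shift mm [-1.  -5.9 49.7] rotz rad -0.006 F [-0.64 -0.7  -3.99] M [-0.098  0.017  0.011] w 0.0599
1
```

View pics/k1.png

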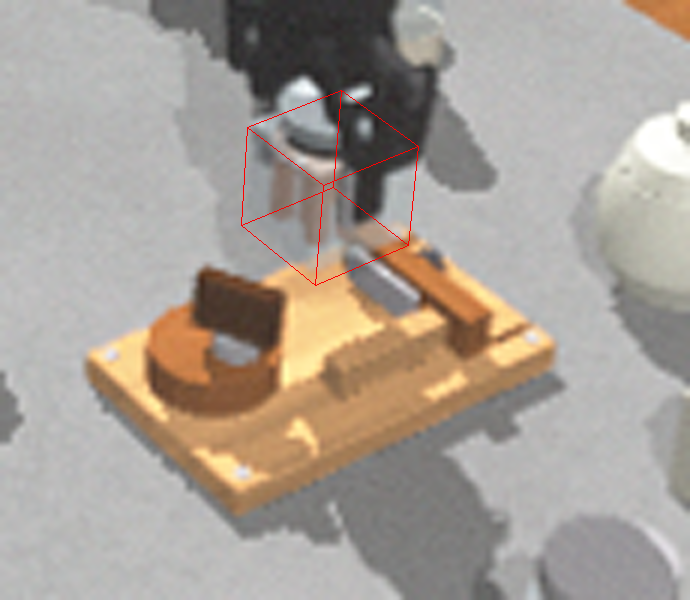

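The gripped jar hangs over the board between knob and stop, agreeing with the box drawn from the tool pose (corner (248,127), right edge about (405,240)). I'll lower it to about 5 mm above the board.

>>> {"name": "arm_command", "arguments": {"commands": [0,-5,5,0,0,-0.006,0.5,0,0,16,0,0,0,0.5,0,0,16,0,0,0,0.5,0,0,13,0,0,0,0.5,0,0,5,0,0,0,0.5]}}

```text
time_s: 5.13
ee_pos: [0.5501, -0.1026, 0.0422]
orientation: [179.9, -0.3, 179.1]
ft_force: [-1.3, 0.5, -4.2]
gripper_width: 0.06
grip_force: 65.1
```

>>> {"name": "arm_command", "arguments": {"commands": [0,0,1,0,0,0,0.5,0,0,0,0,0,0,0.5,0,0,0,0,0,0,0.5,0,0,0,0,0,0,0.5,0,0,0,0,0,0,0.5]}}

```text
time_s: 5.55
ee_pos: [0.5536, -0.1046, 0.0452]
orientation: [-180.0, 0.1, 179.0]
ft_force: [-0.4, 0.7, -4.4]
gripper_width: 0.0598
grip_force: 65.1
```

Run:
```python
from h import *
go(.5505,-.115,.043,178.7)
```

```text
t 5.55 pos [ 0.5536 -0.1046  0.0452] rpy [-1.8000e+02  1.1000e-01  1.7899e+02] shift mm [  2.9 -10.5   2.2] rotz rad 0.005 F [-0.35  0.72 -4.37] M [ 0.031  0.057 -0.05 ] w 0.0598
```

>>> {"name": "arm_command", "arguments": {"commands": [0,-3,0,0,0,0,0.5,0,-3,0,0,0,0,0.5,0,-2,0,0,0,0,0.5,0,0,0,0,0,0,0.5,0,0,0,0,0,0,0.5]}}

```text
time_s: 5.97
ee_pos: [0.5528, -0.1125, 0.0444]
orientation: [180.0, 0.0, 179.0]
ft_force: [0.5, 1.2, -3.6]
gripper_width: 0.0597
grip_force: 65.2
```

>>> {"name": "arm_command", "arguments": {"commands": [0,-0.5,0,0,0,0,0.5,0,-0.5,0,0,0,0,0.5,0,-0.5,0,0,0,0,0.5,0,-0.5,0,0,0,0,0.5,0,0,0,0,0,0,0.5]}}

```text
time_s: 6.38
ee_pos: [0.5526, -0.1128, 0.0443]
orientation: [179.9, -0.0, 179.1]
ft_force: [-0.7, 5.5, -0.5]
gripper_width: 0.0596
grip_force: 65.0
```

>>> {"name": "arm_command", "arguments": {"commands": [0,-0.5,0,0,0,0,0.5,0,-0.5,0,0,0,0,0.5,0,0,0,0,0,0,0.5,0,0,0,0,0,0,0.5,0,0,0,0,0,0,0.5]}}

```text
time_s: 6.8
ee_pos: [0.5526, -0.1128, 0.0444]
orientation: [179.8, -0.0, 179.1]
ft_force: [-1.7, 7.3, -0.6]
gripper_width: 0.0598
grip_force: 65.0
```

>>> {"name": "arm_command", "arguments": {"commands": [0,2.5,0,0,0,0,0.5,-1,0,0,0,0,0,0.5,-1,0,0,0,0,0,0.5,-1,0,0,0,0,0,0.5,0,0,0,0,0,0,0.5]}}

```text
time_s: 7.22
ee_pos: [0.5541, -0.1127, 0.0436]
orientation: [180.0, -0.2, 179.0]
ft_force: [-2.4, 3.6, -2.7]
gripper_width: 0.0599
grip_force: 65.0
```

Run:
```python
from h import *
go(.5505,-.115,.043,178.7)
```

```text
t 7.22 pos [ 0.5541 -0.1127  0.0436] rpy [179.95  -0.2  179.  ] shift mm [ 3.5 -2.4  0.6] rotz rad 0.0052 F [-2.44  3.65 -2.66] M [1.039 0.689 0.168] w 0.0599
```

>>> {"name": "arm_command", "arguments": {"commands": [-1,0,0,0,0,0,0.5,-1,0,0,0,0,0,0.5,0,0,0,0,0,0,0.5,0,0,0,0,0,0,0.5,0,0,0,0,0,0,0.5]}}

```text
time_s: 7.63
ee_pos: [0.5547, -0.1127, 0.0433]
orientation: [179.9, -0.4, 179.0]
ft_force: [-5.6, 4.9, -1.5]
gripper_width: 0.0594
grip_force: 64.8
```

Run:
```python
from h import *
go(.5505,-.115,.043,178.7)
```

```text
t 7.63 pos [ 0.5547 -0.1127  0.0433] rpy [179.94  -0.35 179.01] shift mm [ 4.1 -2.4  0.3] rotz rad 0.0055 F [-5.62  4.86 -1.5 ] M [0.976 1.068 0.178] w 0.0594
```

>>> {"name": "arm_command", "arguments": {"commands": [2,1,0,0,0,0,0.5,2,0.5,0,0,0,0,0.5,2.5,0,0,0,0,0,0.5,0,0,0,0,0,0,0.5,0,0,0,0,0,0,0.5]}}

```text
time_s: 8.05
ee_pos: [0.5519, -0.1124, 0.0447]
orientation: [-179.9, 0.1, 178.9]
ft_force: [0.3, 1.0, -4.3]
gripper_width: 0.06
grip_force: 65.2
```

Run:
```python
from h import *
go(.5512,-.1127,.039,178.7)
```

```text
t 8.05 pos [ 0.5519 -0.1124  0.0447] rpy [-1.7994e+02  1.2000e-01  1.7894e+02] shift mm [ 0.7 -0.3  5.7] rotz rad 0.0041 F [ 0.27  0.98 -4.29] M [ 0.198 -0.103  0.056] w 0.06
```

>>> {"name": "arm_command", "arguments": {"commands": [0,-0.3,1,0,0,0,0.5,0,0,1,0,0,0,0.5,0,0,1,0,0,0,0.5,0,0,0.5,0,0,0,0.5,0,0,0,0,0,0,0.5]}}

```text
time_s: 8.47
ee_pos: [0.5509, -0.1124, 0.0405]
orientation: [-180.0, -0.0, 179.0]
ft_force: [-0.3, -0.3, -4.7]
gripper_width: 0.0598
grip_force: 65.4
```

>>> {"name": "arm_command", "arguments": {"commands": [0,0,0.5,0,0,0,0.5,0,0,0.5,0,0,0,0.5,0,0,0.5,0,0,0,0.5,0,0,0,0,0,0,0.5,0,0,0,0,0,0,0.5]}}

```text
time_s: 8.88
ee_pos: [0.5511, -0.112, 0.0392]
orientation: [-180.0, -0.0, 179.0]
ft_force: [-1.2, -0.2, -4.4]
gripper_width: 0.0597
grip_force: 65.5
```

>>> {"name": "arm_command", "arguments": {"commands": [0,-0.4,0.4,0,0,0,0.5,0,-0.3,0.4,0,0,0,0.5,0,-0.3,0.3,0,0,0,0.5,0,0,0,0,0,0,0.5,0,0,0,0,0,0,0.5]}}

```text
time_s: 9.3
ee_pos: [0.5511, -0.112, 0.0392]
orientation: [179.9, -0.0, 179.0]
ft_force: [-3.8, 2.1, 5.3]
gripper_width: 0.06
grip_force: 66.6
```

>>> {"name": "arm_command", "arguments": {"commands": [0,0,0.4,0,0,0,0.5,0,0,0.4,0,0,0,0.5,0,0,0.4,0,0,0,0.5,0,0,0,0,0,0,0.5,0,0,0,0,0,0,0.5]}}

```text
time_s: 9.72
ee_pos: [0.5511, -0.112, 0.0392]
orientation: [179.9, -0.1, 179.0]
ft_force: [-7.2, 2.9, 12.5]
gripper_width: 0.0597
grip_force: 67.5
```

>>> {"name": "arm_command", "arguments": {"commands": [0,0,-1.4,0,0,0,0.5,0,-0.8,0,0,0,0,0.5,0,-0.6,0,0,0,0,0.5,0,0,0,0,0,0,0.5,0,0,0,0,0,0,0.5]}}

```text
time_s: 10.13
ee_pos: [0.5517, -0.1126, 0.0392]
orientation: [179.9, 0.0, 179.0]
ft_force: [-3.4, 3.6, 6.8]
gripper_width: 0.0599
grip_force: 66.6
```

Run:
```python
from h import *
go(.5512,-.1127,.039,178.7)
```

```text
t 10.13 pos [ 0.5517 -0.1126  0.0392] rpy [1.7987e+02 1.0000e-02 1.7904e+02] shift mm [ 0.5 -0.1  0.2] rotz rad 0.0058 F [-3.44  3.6   6.76] M [ 0.667  0.637 -0.035] w 0.0599
```

>>> {"name": "arm_command", "arguments": {"commands": [1.2,0.8,-1,0,0,0,0.5,0,0,0,0,0,0,0.3,0,0,0,0,0,0,0,0,0,0,0,0,0,-0.5,0,0,0,0,0,0,-0.8]}}

```text
time_s: 10.55
ee_pos: [0.5501, -0.1148, 0.0395]
orientation: [-179.9, 0.0, 178.9]
ft_force: [-1.5, -0.2, 0.6]
gripper_width: 0.0744
grip_force: 0.0
```

>>> {"name": "arm_command", "arguments": {"commands": [0,0,0,0,0,0,-0.9,0,0,0,0,0,0,-0.9,0,0,0,0,0,0,-0.9,0,0,0,0,0,0,-0.9,0,0,0,0,0,0,-0.9]}}

```text
time_s: 10.97
ee_pos: [0.5499, -0.1136, 0.0394]
orientation: [-180.0, 0.0, 179.0]
ft_force: [-0.8, -0.3, -0.1]
gripper_width: 0.0814
grip_force: 0.0
```

>>> {"name": "arm_command", "arguments": {"commands": [0,0,-8,0,0,0,-0.9,0,0,-20,0,0,0,-0.9,0,0,-30,0,0,0,-0.9,0,0,-30,0,0,0,-0.9,0,0,-22,0,0,0,-0.9]}}

```text
time_s: 11.38
ee_pos: [0.5508, -0.1138, 0.1524]
orientation: [-180.0, 0.2, 179.0]
ft_force: [0.6, -0.4, 0.5]
gripper_width: 0.0811
grip_force: 0.0
```

Run:
```python
from h import *
# knob axis estimate from holder, and go
go(.4868,-.1213,.15,118)
d=cam("side");im=cv2.resize(d["color"][165:265,235:350],None,fx=6,fy=6,interpolation=cv2.INTER_CUBIC)
o=(235,165)
draw(im,d,box((.5517,-.1126),-1.0,.03,.03,.018,.078),o,6,(0,0,255))
cv2.imwrite("pics/k2.png",im)
```

```text
t 11.38 pos [ 0.5508 -0.1138  0.1524] rpy [-1.7998e+02  1.7000e-01  1.7896e+02] shift mm [ 23.4 -60.1   2.4] rotz rad 1.064 F [ 0.63 -0.44  0.54] M [ 0.056 -0.041 -0.004] w 0.0811
```

View pics/k2.png

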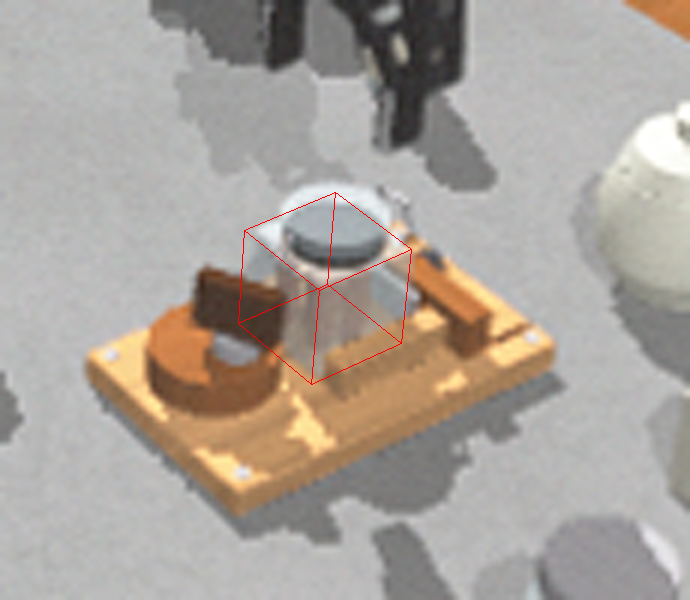

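The jar stands upright and flat along the side stop, with its lid at (335,235) and the pad ahead of it. The knob's bar is still open at (240,300). Next I'll align with the knob.

>>> {"name": "arm_command", "arguments": {"commands": [0,0,0,0,0,0.118,-0.9,0,0,0,0,0,0.118,-0.5,0,0,0,0,0,0.118,0,0,0,0,0,0,0.118,0.48,0,0,0,0,0,0.118,0.48]}}

```text
time_s: 11.85
ee_pos: [0.5498, -0.1134, 0.1498]
orientation: [180.0, 0.0, 144.8]
ft_force: [0.0, -0.5, 0.4]
gripper_width: 0.0336
grip_force: 0.0
```

>>> {"name": "arm_command", "arguments": {"commands": [0,0,0,0,0,0.118,0.48,0,0,0,0,0,0.118,0.48,0,0,0,0,0,0.118,0.48,0,0,0,0,0,0.118,0.48,0,0,0,0,0,0,0.48]}}

```text
time_s: 12.27
ee_pos: [0.5498, -0.1133, 0.1496]
orientation: [180.0, 0.0, 118.0]
ft_force: [1.3, -0.3, 1.5]
gripper_width: 0.022
grip_force: 0.0
```

Run:
```python
from h import *
s=cam("side")
c=lambda p:(np.array(p,float)+.5)/6-.5+[235,165]
print(ray(s,c([[203,268],[285,293],[244,280]]),.084).round(4).tolist())
# predicted bar box corners in k2 crop
B=box((.486,-.1208),118,.023,.0065,.052,.084); print((((proj(s,B)-[235,165])+.5)*6-.5).round(0).tolist())
go(.486,-.1208,.11,118)
```

```text
[[0.4803, -0.1015, 0.084], [0.5006, -0.1404, 0.084], [0.4908, -0.1207, 0.084]]
[[186.0, 329.0], [196.0, 315.0], [281.0, 341.0], [271.0, 355.0], [188.0, 278.0], [199.0, 264.0], [285.0, 289.0], [275.0, 304.0]]
t 12.32 pos [ 0.5499 -0.1133  0.1496] rpy [1.7999e+02 1.0000e-02 1.1828e+02] shift mm [ 23.3 -59.9  39.6] rotz rad 0.0049 F [ 0.17 -0.53 -1.02] M [-0.017 -0.032 -0.024] w 0.0219
```

>>> {"name": "arm_command", "arguments": {"commands": [6,-15,0,0,0,0.005,0.48,6,-15,5,0,0,0,0.48,6,-15,15,0,0,0,0.48,5,-15,20,0,0,0,0.48,0,0,12,0,0,0,0.48]}}

```text
time_s: 12.73
ee_pos: [0.4816, -0.1216, 0.0957]
orientation: [-179.8, -0.2, 117.9]
ft_force: [-1.7, 0.4, -1.0]
gripper_width: 0.022
grip_force: 0.0
```

>>> {"name": "arm_command", "arguments": {"commands": [0,0,0,0,0,0,0.48,0,0,0,0,0,0,0.48,0,0,0,0,0,0,0.48,0,0,0,0,0,0,0.48,0,0,0,0,0,0,0.48]}}

```text
time_s: 13.15
ee_pos: [0.4879, -0.1212, 0.0984]
orientation: [179.9, 0.1, 117.9]
ft_force: [1.1, -0.8, -0.0]
gripper_width: 0.0224
grip_force: 0.0
```

Run:
```python
from h import *
go(.486,-.1208,.053,118)
d=cam("side");im=cv2.resize(d["color"][185:260,240:325],None,fx=9,fy=8,interpolation=cv2.INTER_CUBIC)[:590]
cv2.imwrite("pics/k3.png",cv2.resize(d["color"][185:255,240:325],None,fx=8,fy=8,interpolation=cv2.INTER_CUBIC))
p=status.read_state()["ee_pos"]; print("tip crop px",(((proj(d,[p])-[240,185])+.5)*8-.5).round(0), "bar top centre",(((proj(d,[[.486,-.1208,.084]])-[240,185])+.5)*8-.5).round(0))
```

```text
t 13.15 pos [ 0.4879 -0.1212  0.0984] rpy [1.7988e+02 9.0000e-02 1.1791e+02] shift mm [ 1.2 -1.5 45.4] rotz rad -0.0016 F [ 1.08 -0.81 -0.02] M [-0.006  0.009 -0.   ] w 0.0224
tip crop px [[281. 186.]] bar top centre [[275. 218.]]
```

View pics/k3.png

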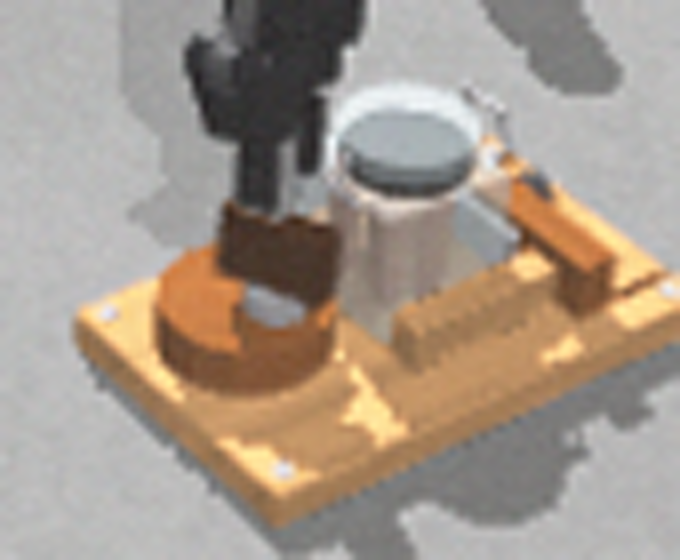

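Fingers straddle the bar: the finger midpoint is at (284,187) and the bar's top centre at about (282,220), so they are lined up. I'll descend slowly.

>>> {"name": "arm_command", "arguments": {"commands": [0,-0.5,8,0,0,0,0.48,0,0,6,0,0,0,0.48,0,0,4,0,0,0,0.48,0,0,2,0,0,0,0.48,0,0,0,0,0,0,0.48]}}

```text
time_s: 13.62
ee_pos: [0.486, -0.1211, 0.0768]
orientation: [180.0, 0.0, 117.9]
ft_force: [2.8, 0.7, -1.8]
gripper_width: 0.0223
grip_force: 1.1
```

>>> {"name": "arm_command", "arguments": {"commands": [0,0,5,0,0,0,0.48,0,0,7,0,0,0,0.48,0,0,7,0,0,0,0.48,0,0,5,0,0,0,0.48,0,0,1,0,0,0,0.48]}}

```text
time_s: 14.03
ee_pos: [0.4862, -0.1212, 0.0521]
orientation: [180.0, -0.0, 117.9]
ft_force: [0.4, 1.0, 7.8]
gripper_width: 0.0222
grip_force: 5.0
```

Run:
```python
from h import *
go(.486,-.1208,.053,118)
```

```text
t 14.03 pos [ 0.4862 -0.1212  0.0521] rpy [ 1.7998e+02 -1.0000e-02  1.1786e+02] shift mm [ 0.4 -0.  -0.9] rotz rad -0.0025 F [0.4  0.97 7.84] M [ 0.472 -0.168  0.07 ] w 0.0222
```

>>> {"name": "arm_command", "arguments": {"commands": [0,0,-0.5,0,0,0,0.55,0,0,0,0,0,0,0.6,0,0,0,0,0,0,0.7,0,0,0,0,0,0,0.8,0,0,0,0,0,0,0.9]}}

```text
time_s: 14.45
ee_pos: [0.4896, -0.1192, 0.0532]
orientation: [179.6, 0.1, 118.0]
ft_force: [8.5, 3.7, -5.1]
gripper_width: 0.0122
grip_force: 58.5
```

>>> {"name": "arm_command", "arguments": {"commands": [0,0,0,0,0,0,1,0,0,0,0,0,0,1,0,0,0,0,0,0,1,0,0,0,0,0,0,1,0,0,0,0,0,0,1]}}

```text
time_s: 14.87
ee_pos: [0.4896, -0.1192, 0.0532]
orientation: [179.7, 0.1, 118.0]
ft_force: [7.9, 3.6, -4.7]
gripper_width: 0.0119
grip_force: 58.5
```

Run:
```python
from h import *
go(.486,-.1208,.053,118)
```

```text
t 14.87 pos [ 0.4896 -0.1192  0.0532] rpy [1.7965e+02 1.5000e-01 1.1801e+02] shift mm [ 0.3 -3.9  0.2] rotz rad 0.0002 F [ 7.92  3.63 -4.69] M [ 0.56  -1.328 -0.024] w 0.0119
```

>>> {"name": "arm_command", "arguments": {"commands": [0,2,0,0,0,0,1,0,1.8,0,0,0,0,1,0,0,0,0,0,0.05,1,0,0,0,0,0,0.05,1,0,0,0,0,0,0.05,1]}}

```text
time_s: 15.28
ee_pos: [0.4898, -0.1191, 0.0532]
orientation: [179.9, -0.0, 109.2]
ft_force: [3.5, 2.3, 2.5]
gripper_width: 0.0126
grip_force: 59.6
```

```bash
cat > st.py <<'E'
from h import *
s=status.read_state();a=np.radians(s["orientation"][2]);F=s["ft_force"]
print("pos",s["ee_pos"].round(4),"yaw",round(s["orientation"][2],2),"Ftool x,y",round(F[0]*np.cos(a)+F[1]*np.sin(a),2),round(F[0]*np.sin(a)-F[1]*np.cos(a),2),"F",F.round(1),"M",s["moment"].round(3),"w",round(s["gripper_width"],4),"effort7",round(s["joint_efforts"][6],3))
E
python3 st.py
```

```text
pos [ 0.4898 -0.1191  0.0532] yaw 109.2 Ftool x,y 0.98 4.05 F [3.5 2.3 2.5] M [ 0.424 -0.47   0.231] w 0.0126 effort7 0.126
```

>>> {"name": "arm_command", "arguments": {"commands": [0,1.5,0,0,0,0.05,1,0,0,0,0,0,0.06,1,0,0,0,0,0,0.06,1,0,0,0,0,0,0.06,1,0,0,0,0,0,0.06,1]}}

```text
time_s: 15.7
ee_pos: [0.4902, -0.119, 0.0532]
orientation: [-180.0, -0.0, 92.5]
ft_force: [0.6, 1.4, 5.3]
gripper_width: 0.0122
grip_force: 59.9
```

```bash
python3 st.py
```

```text
pos [ 0.4902 -0.119   0.0532] yaw 92.52 Ftool x,y 1.34 0.63 F [0.6 1.4 5.3] M [ 0.398 -0.16   0.247] w 0.0122 effort7 0.19
```

>>> {"name": "arm_command", "arguments": {"commands": [0,0,0,0,0,0.04,1,0,0,0,0,0,0.04,1,0,0,0,0,0,0.04,1,0,0,0,0,0,0.04,1,0,0,0,0,0,0.03,1]}}

```text
time_s: 16.12
ee_pos: [0.4905, -0.119, 0.0532]
orientation: [-180.0, -0.0, 81.7]
ft_force: [1.7, 1.3, 4.8]
gripper_width: 0.0121
grip_force: 59.8
```

```bash
python3 st.py
```

```text
pos [ 0.4905 -0.119   0.0532] yaw 81.7 Ftool x,y 1.56 1.5 F [1.7 1.3 4.8] M [ 0.323 -0.238  0.218] w 0.0121 effort7 -0.052
```

>>> {"name": "arm_command", "arguments": {"commands": [0,0,0,0,0,0.03,1,0,0,0,0,0,0.03,1,0,0,0,0,0,0.03,1,0,0,0,0,0,0.02,1,0,0,0,0,0,0.02,1]}}

```text
time_s: 16.53
ee_pos: [0.4907, -0.119, 0.0532]
orientation: [180.0, -0.0, 74.3]
ft_force: [1.7, 1.7, 5.1]
gripper_width: 0.012
grip_force: 59.9
```

```bash
python3 st.py
```

```text
pos [ 0.4907 -0.119   0.0532] yaw 74.27 Ftool x,y 2.07 1.14 F [1.7 1.7 5.1] M [ 0.339 -0.279  0.181] w 0.012 effort7 -0.074
```

>>> {"name": "arm_command", "arguments": {"commands": [0,0,0,0,0,0.02,1,0,0,0,0,0,0.02,1,0,0,0,0,0,0.02,1,0,0,0,0,0,0.01,1,0,0,0,0,0,0.01,1]}}

```text
time_s: 16.95
ee_pos: [0.4909, -0.1191, 0.0532]
orientation: [180.0, -0.0, 69.7]
ft_force: [1.5, 1.7, 4.9]
gripper_width: 0.012
grip_force: 59.9
```

```bash
python3 st.py
```

```text
pos [ 0.4909 -0.1191  0.0532] yaw 69.7 Ftool x,y 2.15 0.8 F [1.5 1.7 4.9] M [ 0.382 -0.293  0.287] w 0.012 effort7 -0.198
```

>>> {"name": "arm_command", "arguments": {"commands": [0,0,0,0,0,0.01,1,0,0,0,0,0,0.01,1,0,0,0,0,0,0.01,1,0,0,0,0,0,0.01,1,0,0,0,0,0,0.01,1]}}

```text
time_s: 17.37
ee_pos: [0.4909, -0.1191, 0.0532]
orientation: [180.0, -0.0, 66.8]
ft_force: [1.9, 1.0, 4.8]
gripper_width: 0.0125
grip_force: 59.9
```

```bash
python3 st.py
```

```text
pos [ 0.4909 -0.1191  0.0532] yaw 66.83 Ftool x,y 1.64 1.4 F [1.9 1.  4.8] M [ 0.332 -0.336  0.278] w 0.0125 effort7 -0.198
```

>>> {"name": "arm_command", "arguments": {"commands": [0,0,0,0,0,0.01,1,0,0,0,0,0,0.01,1,0,0,0,0,0,0.01,1,0,0,0,0,0,0.01,1,0,0,0,0,0,0.01,1]}}

```text
time_s: 17.78
ee_pos: [0.491, -0.1191, 0.0532]
orientation: [180.0, -0.0, 64.0]
ft_force: [2.0, 1.0, 5.3]
gripper_width: 0.012
grip_force: 59.9
```

```bash
python3 st.py
```

```text
pos [ 0.491  -0.1191  0.0532] yaw 63.96 Ftool x,y 1.8 1.35 F [2.  1.  5.3] M [ 0.3   -0.44   0.288] w 0.012 effort7 -0.196
```

>>> {"name": "arm_command", "arguments": {"commands": [0,0,0,0,0,0.01,1,0,0,0,0,0,0.01,1,0,0,0,0,0,0.01,1,0,0,0,0,0,0.01,1,0,0,0,0,0,0.01,1]}}

```text
time_s: 18.2
ee_pos: [0.4911, -0.1192, 0.0532]
orientation: [179.9, -0.0, 61.1]
ft_force: [2.7, 2.0, 4.9]
gripper_width: 0.0122
grip_force: 59.9
```

```bash
python3 st.py
```

```text
pos [ 0.4911 -0.1192  0.0532] yaw 61.1 Ftool x,y 3.01 1.4 F [2.7 2.  4.9] M [ 0.262 -0.423  0.296] w 0.0122 effort7 -0.237
```

>>> {"name": "arm_command", "arguments": {"commands": [0,0,0,0,0,0.01,1,0,0,0,0,0,0.01,1,0,0,0,0,0,0.01,1,0,0,0,0,0,0.01,1,0,0,0,0,0,0.01,1]}}

```text
time_s: 18.62
ee_pos: [0.4911, -0.1192, 0.0532]
orientation: [179.9, -0.0, 58.2]
ft_force: [2.6, 1.4, 4.9]
gripper_width: 0.0119
grip_force: 59.9
```

```bash
python3 st.py
```

```text
pos [ 0.4911 -0.1192  0.0532] yaw 58.23 Ftool x,y 2.58 1.45 F [2.6 1.4 4.9] M [ 0.276 -0.442  0.318] w 0.0119 effort7 -0.248
```

>>> {"name": "arm_command", "arguments": {"commands": [0,0,0,0,0,0.01,1,0,0,0,0,0,0.01,1,0,0,0,0,0,0.01,1,0,0,0,0,0,0.01,1,0,0,0,0,0,0.01,1]}}

```text
time_s: 19.03
ee_pos: [0.4912, -0.1193, 0.0532]
orientation: [179.9, -0.0, 55.4]
ft_force: [3.0, 0.3, 4.9]
gripper_width: 0.0122
grip_force: 59.9
```

```bash
python3 st.py
```

```text
pos [ 0.4912 -0.1193  0.0532] yaw 55.35 Ftool x,y 1.98 2.25 F [3.  0.3 4.9] M [ 0.256 -0.596  0.315] w 0.0122 effort7 -0.251
```

>>> {"name": "arm_command", "arguments": {"commands": [0,0,0,0,0,0.01,1,0,0,0,0,0,0.01,1,0,0,0,0,0,0.01,1,0,0,0,0,0,0.01,1,0,0,0,0,0,0.01,1]}}

```text
time_s: 19.45
ee_pos: [0.4912, -0.1193, 0.0532]
orientation: [179.9, -0.0, 52.5]
ft_force: [4.4, 1.1, 5.4]
gripper_width: 0.0122
grip_force: 59.9
```

Run:
```python
exec(open("st.py").read())
d=cam("side");o=(240,185)
im=cv2.resize(d["color"][185:255,240:325],None,fx=8,fy=8,interpolation=cv2.INTER_CUBIC)
cv2.imwrite("pics/k4.png",im)
```

```text
pos [ 0.4912 -0.1193  0.0532] yaw 52.48 Ftool x,y 3.56 2.84 F [4.4 1.1 5.4] M [ 0.234 -0.744  0.312] w 0.0122 effort7 -0.251
```

View pics/k4.png

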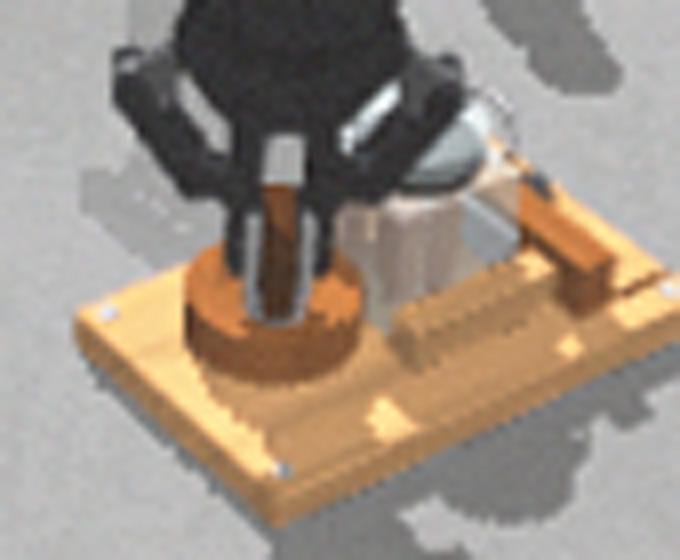

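The picture shows the bar held between the pads at (280,250). The disc has turned so its lobe nears the jar. The jar is upright on the side stop and has moved toward the pad (485,225). The gripper linkage clears the lid. I'll go on in small steps.

>>> {"name": "arm_command", "arguments": {"commands": [0.6,0.8,0,0,0,0.01,1,0,0,0,0,0,0.01,1,0,0,0,0,0,0.01,1,0,0,0,0,0,0.01,1,0,0,0,0,0,0.01,1]}}

```text
time_s: 19.92
ee_pos: [0.4913, -0.1193, 0.0531]
orientation: [-180.0, -0.0, 49.6]
ft_force: [2.8, 1.7, 7.8]
gripper_width: 0.0122
grip_force: 60.3
```

```bash
python3 st.py
```

```text
pos [ 0.4913 -0.1193  0.0531] yaw 49.59 Ftool x,y 3.13 1.01 F [2.8 1.7 7.8] M [ 0.307 -0.466  0.318] w 0.0122 effort7 -0.249
```

>>> {"name": "arm_command", "arguments": {"commands": [0,0,0,0,0,0.01,1,0,0,0,0,0,0.01,1,0,0,0,0,0,0.01,1,0,0,0,0,0,0.01,1,0,0,0,0,0,0.01,1]}}

```text
time_s: 20.33
ee_pos: [0.4913, -0.1194, 0.0531]
orientation: [-180.0, 0.0, 46.7]
ft_force: [2.3, 1.2, 7.3]
gripper_width: 0.0126
grip_force: 60.2
```

```bash
python3 st.py
```

```text
pos [ 0.4913 -0.1194  0.0531] yaw 46.74 Ftool x,y 2.42 0.88 F [2.3 1.2 7.3] M [ 0.258 -0.532  0.374] w 0.0126 effort7 -0.318
```

>>> {"name": "arm_command", "arguments": {"commands": [0,0,0,0,0,0.01,1,0,0,0,0,0,0.01,1,0,0,0,0,0,0.01,1,0,0,0,0,0,0.01,1,0,0,0,0,0,0,1]}}

```text
time_s: 20.75
ee_pos: [0.4913, -0.1195, 0.0531]
orientation: [-180.0, 0.0, 44.5]
ft_force: [3.2, 0.2, 7.7]
gripper_width: 0.0121
grip_force: 60.4
```

```bash
python3 st.py
```

```text
pos [ 0.4913 -0.1195  0.0531] yaw 44.47 Ftool x,y 2.41 2.05 F [3.2 0.2 7.7] M [ 0.223 -0.43   0.383] w 0.0121 effort7 -0.397
```

>>> {"name": "arm_command", "arguments": {"commands": [0,0,0,0,0,0.01,1,0,0,0,0,0,0.01,1,0,0,0,0,0,0.005,1,0,0,0,0,0,0,1,0,0,0,0,0,0,1]}}

```text
time_s: 21.17
ee_pos: [0.4913, -0.1195, 0.0532]
orientation: [180.0, 0.0, 43.1]
ft_force: [2.3, 0.7, 7.4]
gripper_width: 0.0125
grip_force: 60.4
```

```bash
python3 st.py
```

```text
pos [ 0.4913 -0.1195  0.0532] yaw 43.07 Ftool x,y 2.19 1.1 F [2.3 0.7 7.4] M [ 0.214 -0.42   0.435] w 0.0125 effort7 -0.445
```

>>> {"name": "arm_command", "arguments": {"commands": [0.8,0.5,1,0,0,0,1,0,0,0,0,0,0,0.8,0,0,0,0,0,0,0.6,0,0,0,0,0,0,0.45,0,0,0,0,0,0,0.4]}}

```text
time_s: 21.58
ee_pos: [0.4894, -0.1183, 0.0515]
orientation: [-179.6, 0.1, 42.9]
ft_force: [-1.6, 2.7, 9.7]
gripper_width: 0.0256
grip_force: 5.4
```

```bash
python3 st.py
```

```text
pos [ 0.4894 -0.1183  0.0515] yaw 42.92 Ftool x,y 0.66 -3.08 F [-1.6  2.7  9.7] M [0.516 0.322 0.041] w 0.0256 effort7 -0.006
```

>>> {"name": "arm_command", "arguments": {"commands": [0,0,0,0,0,0,0.38,0,0,0,0,0,0,0.38,0,0,-3,0,0,0,0.38,0,0,-4,0,0,0,0.38,0,0,-5,0,0,0,0.38]}}

```text
time_s: 22.0
ee_pos: [0.4893, -0.1193, 0.0627]
orientation: [-179.8, 0.2, 43.0]
ft_force: [0.3, -1.0, -0.4]
gripper_width: 0.0266
grip_force: 0.0
```

>>> {"name": "arm_command", "arguments": {"commands": [0,0,-10,0,0,0,0.38,0,0,-15,0,0,0,0.38,0,0,-25,0,0,0,0.38,0,0,-30,0,0,0,0.38,0,0,-30,0,0,0,0.38]}}

```text
time_s: 22.42
ee_pos: [0.4908, -0.1195, 0.1746]
orientation: [-179.9, 0.2, 43.0]
ft_force: [0.5, 0.8, 1.5]
gripper_width: 0.0265
grip_force: 0.0
```

>>> {"name": "arm_command", "arguments": {"commands": [-20,20,-20,0,0,0,0.38,-20,20,-10,0,0,0,0.38,-20,20,0,0,0,0,0.38,0,0,0,0,0,0,0.38,0,0,0,0,0,0,0.38]}}

```text
time_s: 22.83
ee_pos: [0.4881, -0.2064, 0.2045]
orientation: [180.0, 0.0, 42.7]
ft_force: [0.7, 0.2, -0.1]
gripper_width: 0.0261
grip_force: 0.0
```

Run:
```python
exec(open("st.py").read())
ims=[]
for n,(y,x) in(("top",(135,255)),("side",(180,235))):
    d=cam(n); ims.append(cv2.resize(d["color"][y:y+85,x:x+80],None,fx=5,fy=5,interpolation=cv2.INTER_CUBIC))
cv2.imwrite("pics/f.png",np.hstack(ims)); print(status.read_state()["time_s"])
```

```text
pos [ 0.4881 -0.2064  0.2045] yaw 42.73 Ftool x,y 0.63 0.35 F [ 0.7  0.2 -0.1] M [0.028 0.036 0.012] w 0.0261 effort7 0.042
22.9333
```

View pics/f.png

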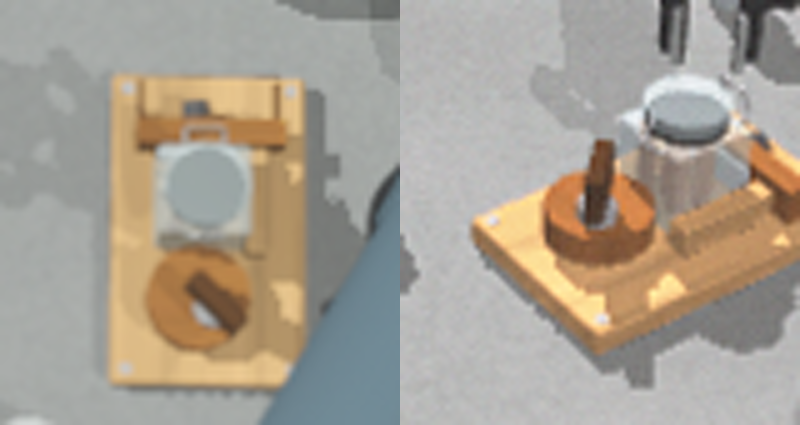

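The final view shows the jar at (205,190) in the top crop, square and flat along the side stop and against the pad. The lobe bears on it at (195,248), and the gripper is clear of everything. I'll hand in.

```bash
python3 -c "
from workcell import ticket
print(ticket.hand_in())"
```

```text
the job is handed in; nothing more can be done
None
```

The jar stands upright in the pine holder, flat against the side stop, with the knob clamping it at about 10 N (estimated from the turning torque); the arm is clear, and the job was handed in at about 23 s.

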